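# Turn the glass panels and pull out the marked one

## Task

The three look-alike glass panels leaning in the wooden rack are to be soldered on their backs next. Turn each one round, top edge still up, so that it leans with its back showing; the one whose back bears a red cross goes on the red repair stand, also back showing, and the other two go back in the rack, any place, each sitting squarely in its place. Never let a panel fall or set one down on the bench, and leave the other things where they are.

Things in the scene. Friction and masses are not known exactly. Their poses are not given: they have to be found in the camera images.
- panel_a_center (a point): glass panel 90 mm wide, 110 high, 10 thick, 0.18-0.33 kg, copper edges. Front (alike on all): blue/green, pale diamond. Back: pale grey, no cross. Point: its centre; z runs up the panel to its top edge, y along its width, x out of its front. Starts in any rack place, leaning 28 deg from vertical, top towards the rack's -x, front showing (up and to the rack's +x), back hidden beneath
- panel_b_center (a point): glass panel 90 mm wide, 110 high, 10 thick, 0.18-0.33 kg, copper edges. Front (alike on all): blue/green, pale diamond. Back: pale grey, with an 80 mm red cross. Point: its centre; z runs up the panel to its top edge, y along its width, x out of its front. Starts in any rack place, leaning 28 deg from vertical, top towards the rack's -x, front showing (up and to the rack's +x), back hidden beneath
- panel_c_center (a point): glass panel 90 mm wide, 110 high, 10 thick, 0.18-0.33 kg, copper edges. Front (alike on all): blue/green, pale diamond. Back: pale grey, no cross. Point: its centre; z runs up the panel to its top edge, y along its width, x out of its front. Starts in any rack place, leaning 28 deg from vertical, top towards the rack's -x, front showing (up and to the rack's +x), back hidden beneath
- red_mark (a point): centre of the red cross on panel_b's back face, 5 mm behind that panel's centre (axes as the panel's); out of sight until the panel is turned
- rack: wooden rack, fixed, 350 mm long, three leaning places in a row along its y, 120 mm apart. Panels lean 28 deg from vertical, tops towards the rack's -x (the near left, as the rack is turned 50 to 65 deg to the right), lower edge on a ledge 32 mm above the bench. x: horizontal, the way the panels' visible side faces; z up. Origin: on the bench below the ledge at the middle place
- rack_left (a point): where the centre of a panel resting in the rack's left place (+y end) lies: 81 mm above the bench, 55 mm up the slope from the ledge. Axes as those of the stand. The panel lies back on two prongs 14 mm wide, 36 mm either side of its middle, that end 85 mm up the slope: its top 25 mm is free, and 58 mm between the prongs is open for a finger
- rack_middle (a point): where the centre of a panel resting in the rack's middle place lies: 81 mm above the bench, 55 mm up the slope from the ledge. Axes as those of the stand. The ledge is square to the slope and ends in a lip 12 mm high: a trough 20 mm wide for the 10 mm panel
- rack_right (a point): where the centre of a panel resting in the rack's right place (-y end) lies: 81 mm above the bench, 55 mm up the slope from the ledge. Axes as those of the stand. 
- repair_stand: red stand, fixed, 105 mm wide, empty at the start, with one leaning place just like those of the rack (same slope, prongs, ledge, lip, axes); origin on the bench below its ledge; it stands left or right of the rack
- repair_place (a point): where the centre of a panel resting in the red repair stand lies: 81 mm above the bench, 55 mm up the slope from the ledge. Axes as those of the stand. 
- iron_stand: fixed soldering iron on its holder, 250 mm long, 105 mm high, on the other side of the rack from the red stand; origin under the middle of its base; not to be handled
- flux_bottle: loose bottle, 52 mm wide, 100 mm high, beyond the rack; origin under its centre; leave alone
- patina_jar: loose jar, 60 mm wide, 75 mm high, beyond the rack; origin under its centre; leave alone
- tip_cleaner: loose round tin, 70 mm wide, 26 mm high, beyond the rack; origin under its centre; leave alone
- solder_spool: loose spool, 64 mm wide, 40 mm high, on the robot's side of the rack; origin under its centre; leave alone
- flux_brush: loose brush, 170 mm long along its x, about 20 mm high, lying on the robot's side of the rack; leave alone
- pliers: loose pliers, 165 mm long along its x, 20 mm high, lying on the robot's side of the rack; leave alone
Mind the look-alikes: they are no part of the job. What is shaped like the part that bears panel_a_center but purple is not meant.

How it is judged:
At the end, for the whole second after the job is handed in: Panel_b (red cross) rests on the red stand and panels a and c in two of the rack's places: each panel's centre within 22 mm of the place's point, upright (top up), leaning at the place's slope within about 11 degrees, back showing (facing up and out), at rest (slower than 0.02 m/s) (distance between panel_b_center and repair_place below 0.022 m and angle between panel_b_center's own x axis and vertical between 1.87 and 2.25 rad and angle between each of panel_b_center, panel_a_center, panel_c_center's own z axis and vertical below 0.68 rad and linear speed of each of panel_b, panel_a, panel_c below 0.02 m/s and (distance between panel_a_center and rack_left below 0.022 m or distance between panel_a_center and rack_middle below 0.022 m or distance between panel_a_center and rack_right below 0.022 m) and angle between panel_a_center's own x axis and vertical between 1.87 and 2.25 rad and (distance between panel_c_center and rack_left below 0.022 m or distance between panel_c_center and rack_middle below 0.022 m or distance between panel_c_center and rack_right below 0.022 m) and angle between panel_c_center's own x axis and vertical between 1.87 and 2.25 rad); the robot touches nothing.
It fails at once if a panel falls or is set down on the bench (its centre lower than 60 mm) (height (world z) of any of panel_a_center, panel_b_center, panel_c_center below 0.06 m).
It fails at once if one of the loose tools or jars on the bench is shifted by more than 40 mm (distance of any of flux_bottle, solder_spool, flux_brush, pliers, patina_jar, tip_cleaner from where it was at the start of the episode above 0.04 m).
It also fails if it takes over 72 s, if anything falls off the work surface, if the arm or the gripper's body presses on something with over 40 N, if the wrist force passes 120 N, or if a joint passes its speed limit or range.

## Robot

A 6-joint arm with a two-finger parallel gripper is mounted at the origin on the work surface. World frame = base frame: x ahead of the robot, y to its left, z up, the work surface at z = 0. Lengths are in m, angles in rad, forces in N, time in s.
With the tool pointing down it reaches from about 0.4 to 0.825 m from the base axis. Payload 7 kg.
Tool frame: the origin (TCP) lies midway between the tips of the shut fingers; the grasp point (between the pads) lies 19 mm behind it; z points along the fingers, y is the line along which they close (so a half turn about z gives the same grasp; the last joint's range is limited). The gripper opens to 88 mm and grips with 3 to 60 N. Pads are 19 mm wide; open, the fingers measure 130 mm over their backs; the gripper's body (78 mm by 193 mm) begins 47 mm behind the grasp point.
Start: joints at [1.446, 0.359, 0.012, 0, -1.224, -0.288], TCP at [0.271, 0.618, 0.227] pointing down, gripper open.
Joint ranges: [-3.07, 3.07], [-1.43, 2.12], [-1.02, 1.25], [-3.03, 1.67], [-3.05, -0], [-3.03, 3.03]. Speed limits (rad/s): [2.39, 2.39, 3.01, 3.14, 3.14, 3.14].

## Interface

Orientations are given as [roll, pitch, yaw] about the fixed x, y, z axes, in that order (R = Rz(yaw) Ry(pitch) Rx(roll)).
In Python, from station import telemetry, eyes, ticket, recognise, trace gives the robot as it stands. The module is installed in compiled form; this text tells all that it offers.
- The arm moves only by the tool servo_tool, never from a script. Its argument "series" is a list that holds one entry, the list of rows, each a list of 4 numbers: the shift along the tool's x, y, z in mm, then the turn about the tool's z in rad. In form: [[[x, y, z, roll], ...]]. A call has exactly 10 rows; each row shifts and turns the commanded pose from where the row before left it, along the tool's axes as they then stand; what a row does not reach is not made up. A row lasts 1/12 s, in which the tool goes at most 41.7 mm and 7.16 degrees, less where a joint would pass 70% of its speed; a pose out of reach is approached as far as the arm can. A call is refused whole if a number of a shift passes 41.7 or a number of a turn 0.125, either way. A call with a gripper value outside its range is refused whole. "claw" is the gripper's target within -1 to 1 (shut at 1, half-way at 0, fully open at -1), set as the call begins (left out, the last holds). The fingers move at their own pace and stop on an object; "grip_force" is the grip in N (left out, the last holds). Time passes only in rows, so rows that do not move let the fingers close, or fill a call up. It gives the time, the measured TCP pose, the force, the opening and the grip force at its end, in the units of the state.
- telemetry.get_state(): the state, without advancing time (a new reading comes with each control period).
- eyes.grab_frame(name): name is "scene" or "top" or "wrist"; returns the picture (400x640x3 uint8, red, green, blue); there is no depth.
- eyes.calibration(name): a dict with "mtx" (3x3 intrinsics, pixels), "rvec" (rotation vector, rad) and "tvec" (3), from world to camera coordinates, as OpenCV has them. Camera axes: x right, y down, z forward; pixel columns grow to the right and rows downward; lengths in m; the calibration is good to about 2 mm. A picture is of the moment at which its call begins: read the wrist's pose just before it. calibration takes no time and is no camera call; for the wrist camera it gives the pose at the moment of the call.
- ticket.job_done(): hands the job in; it is judged then, once.
Trained networks look in the newest picture that a camera, given by its name, has taken for a name from the list of things; names that differ only in an ending like _2 or _b are one class to them, and where a whole thing is asked for, a point or a joint stands for the part that bears it (a point fixed in the world has none). Each returns a list of dicts, best first, with "conf" (0 to 1); they miss things now and then, are a little off and sometimes report something else, mostly with a low value. They report only what shows in the picture. A call takes as long as a camera call. They do not tell look-alikes from the thing itself.
- recognise(camera, name): "position" ([x, y, z] in m, in world coordinates, good to about 4 mm: the middle of the surface that is visible of it).
- trace(camera, name): "mask" (400x640 bool, what is visible of it).
The state is a dict: "t": time; "q": joint angles; "qd": joint speeds; "joint_efforts": joint torques, N m; "eef_pos": TCP position; "ee_rot": TCP orientation; "force": force on the tool from outside, world axes, zero at the start; "moment": the same for the moment, N m; "width": finger opening in m; "gripper_force": force on a finger pad.
Only numpy, scipy, OpenCV 4.12 (cv2) and the standard library are available. Lean on these libraries where they do the work, as an engineer would, in place of code of your own. Each camera call takes 0.05 s, during which the arm holds its last target. There are 200 camera calls.

## Working session

There is one attempt and no reset: what is moved stays moved. The work goes in short steps, Python scripts to look and compute and a tool call to move; the robot and the scene stay as the last step left them, time stands still between calls to the robot, and variables do not carry over. Pictures are saved under pics/ and viewed, at most 10 in all, crops included, and the job is handed in when it is done.

Besides the shell and the picture viewer there is one more tool, called in YAML: its name, and indented under it one key for each argument. servo_tool: Moves the arm, as the interface text tells. Its arguments: {"type":"object","properties":{"series":{"type":"array"},"claw":{"type":"number"},"grip_force":{"type":"number"}},"required":["series"]}

```bash
mkdir -p pics; cat > h.py <<'E'
import numpy as np, cv2
from station import telemetry, eyes, ticket, recognise, trace
def cal(c):
    d=eyes.calibration(c); R,_=cv2.Rodrigues(np.array(d['rvec'],float)); return np.array(d['mtx']),R,np.array(d['tvec'],float).ravel()
def proj(c,P):
    K,R,t=cal(c); p=(R@np.atleast_2d(P).T).T+t; p=p@K.T; return p[:,:2]/p[:,2:]
def snap(c,name):
    im=eyes.grab_frame(c); cv2.imwrite('pics/'+name+'.png',im[:,:,::-1]); return im
def ray_z(c,uv,z):
    K,R,t=cal(c); C=-R.T@t; d=R.T@np.linalg.solve(K,[uv[0],uv[1],1.]); return C+d*(z-C[2])/d[2]
E
python3 - <<'E'
from h import *
np.set_printoptions(precision=4,suppress=True)
s=telemetry.get_state(); print({k:np.round(v,3) for k,v in s.items()})
a=snap('scene','s0'); b=snap('top','t0'); 
cv2.imwrite('pics/st0.png',cv2.resize(np.vstack([a,b])[:,:,::-1],(480,600)))
for c in ('scene','top'):
    K,R,t=cal(c); print(c,-R.T@t,R[2],K[0,0])
    for n in ('panel_a_center','repair_stand','rack','iron_stand'):
        for r in recognise(c,n): print(c,n,np.round(r['position'],4),round(r['conf'],2))
E
```

```text
{'t': np.float64(0.0), 'q': array([ 1.446,  0.359,  0.011, -0.   , -1.224, -0.288]), 'qd': array([ 0.   , -0.002,  0.   ,  0.001,  0.   , -0.001]), 'joint_efforts': array([  0.   , -58.271,  29.307,   6.997,   0.007,  -0.   ]), 'eef_pos': array([0.271, 0.618, 0.226]), 'ee_rot': array([ 3.14 , -0.   , -0.413]), 'force': array([-0.193,  0.405,  0.383]), 'moment': array([-0.005,  0.009, -0.048]), 'gripper_force': np.float64(0.0), 'width': np.float64(0.088)}
scene [ 1.1297 -0.1555  1.1741] [-0.5051  0.1507 -0.8498] 379.7991495684209
scene panel_a_center [ 0.5044 -0.0622  0.089 ] 0.91
scene panel_a_center [ 0.2215 -0.3198  0.0082] 0.85
scene repair_stand [ 0.5465 -0.3588  0.0067] 0.87
scene rack [ 0.6395 -0.0215  0.0113] 0.95
scene iron_stand [0.5648 0.3863 0.0147] 0.66
scene iron_stand [ 0.5023 -0.0627  0.0908] 0.5
top [0.3562 0.0066 1.043 ] [ 0.1291  0.0055 -0.9916] 361.7168936862952
top panel_a_center [ 0.4963 -0.0589  0.0978] 0.92
top panel_a_center [ 0.2137 -0.3196  0.0087] 0.71
top repair_stand [ 0.5325 -0.3519  0.0138] 0.86
top rack [ 0.5924 -0.0042  0.0165] 0.69
top iron_stand [0.554  0.3853 0.0172] 0.56
top iron_stand [ 0.3814 -0.1887  0.017 ] 0.4
```

View pics/s0.png

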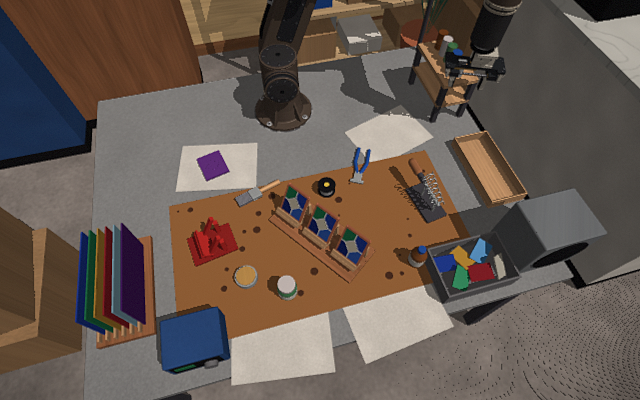

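View pics/t0.png

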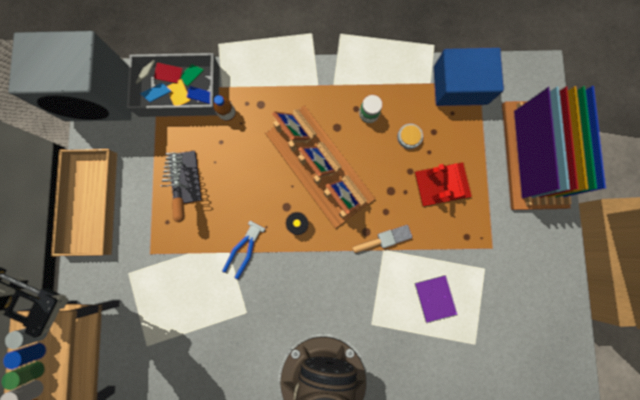

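```bash
python3 - <<'E'
from h import *
s=cv2.imread('pics/s0.png'); t=cv2.imread('pics/t0.png')
f=lambda im,x,y,w,h: cv2.resize(im[y:y+h,x:x+w],(400,300),interpolation=cv2.INTER_CUBIC)
o=np.vstack([np.hstack([f(s,262,170,120,120*3//4+10),f(s,180,210,64,48+12)]),np.hstack([f(t,260,95,124,93+40),f(t,410,155,64,60)])])
cv2.imwrite('pics/crop0.png',o)
for c in ('scene','top'):
    for n in ('panel_a_center','repair_stand','rack'):
        for i,r in enumerate(trace(c,n)):
            m=r['mask']; ys,xs=np.nonzero(m); print(c,n,r['conf'],m.sum(),xs.min(),xs.max(),ys.min(),ys.max())
            np.save(f'm_{c}_{n}_{i}.npy',m)
E
```

```text
scene panel_a_center 0.62 551 198 228 152 179
scene panel_a_center 0.59 708 280 309 184 221
scene panel_a_center 0.19 418 235 257 266 288
scene repair_stand 0.75 1512 187 237 217 265
scene rack 0.98 2301 270 373 203 282
scene rack 0.55 761 307 337 204 243
top panel_a_center 0.89 1328 415 456 276 321
top panel_a_center 0.67 584 327 360 180 212
top rack 0.67 4476 265 374 105 226
```

View pics/crop0.png

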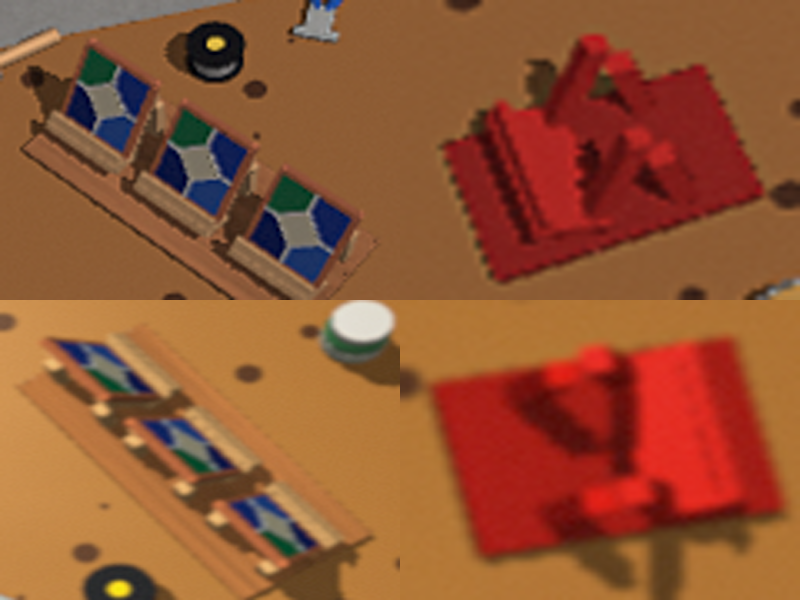

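```bash
cat >> h.py <<'E'
from scipy.optimize import least_squares
S,C=np.sin(np.radians(28)),np.cos(np.radians(28))
def place(p,y,v,n):   # p=(x0,y0,yaw) of rack/stand -> world
    l=np.array([n*C-v*S,y,0.032+v*C+n*S]); c,s=np.cos(p[2]),np.sin(p[2])
    return np.array([p[0]+c*l[0]-s*l[1],p[1]+s*l[0]+c*l[1],l[2]])
def tri(uvs):
    A=[];b=[]
    for c,uv in uvs.items():
        K,R,t=cal(c); o=-R.T@t; d=R.T@np.linalg.solve(K,[uv[0],uv[1],1.]); d/=np.linalg.norm(d); M=np.eye(3)-np.outer(d,d); A.append(M); b.append(M@o)
    A=np.vstack(A);b=np.hstack(b); x=np.linalg.lstsq(A,b,rcond=None)[0]; return x,np.linalg.norm(A@x-b)
E
python3 - <<'E'
from h import *
np.set_printoptions(precision=4,suppress=True)
# stand squares
fs=lambda x,y:(180+x/6.25-.5,210+y/5-.5); ft=lambda x,y:(410+x/6.25-.5,155+(y-300)/5-.5)
sc=[(595,42),(618,62),(637,135),(660,155)]; tp=[(597,360),(565,372),(637,490),(600,497)]
for i,a in enumerate(sc):
    for j,b in enumerate(tp):
        x,e=tri({'scene':fs(*a),'top':ft(*b)})
        if e<.012: print(i,j,x,round(e,4))
# panels
quads={}
box={'scene':(268,178,110,100),'top':(262,100,115,115)}
for c in box:
    im=cv2.imread('pics/%s0.png'%c[0]); x,y,w,h=box[c]; sub=cv2.resize(im[y:y+h,x:x+w],None,fx=4,fy=4,interpolation=cv2.INTER_CUBIC).astype(int)
    m=((sub[:,:,0]>sub[:,:,2]-5)&(sub.max(2)>45)).astype(np.uint8)
    m=cv2.morphologyEx(m,cv2.MORPH_CLOSE,np.ones((9,9))); m=cv2.morphologyEx(m,cv2.MORPH_OPEN,np.ones((9,9)))
    cs=sorted(cv2.findContours(m,0,2)[0],key=cv2.contourArea)[-4:]
    quads[c]=[]
    for k in cs:
        q=cv2.approxPolyN(cv2.convexHull(k),4).reshape(-1,2); A=cv2.contourArea(k)
        q=x+ (q[:,0]+.5)/4-.5, y+(q[:,1]+.5)/4-.5
        q=np.array(q).T; print(c,A/16,q.mean(0),q.ravel()); quads[c].append(q)
import pickle; pickle.dump(quads,open('q.pkl','wb'))
for p in [(0.6,-0.0,-1.0)]:
    print(proj('top',[place(p,y,55,5e-3) for y in (0,)])) 
E
```

```text
scene 46.34375 [356.25 180.  ] [362.125 177.625 362.125 183.625 350.375 181.125 350.375 177.625]
scene 465.0 [293.6875 203.0625] [306.875 198.125 298.125 220.875 281.125 207.375 288.625 185.875]
scene 517.5 [321.625  223.6875] [336.125 219.375 326.125 241.875 307.875 227.625 316.375 205.875]
scene 571.53125 [351.4375 245.875 ] [367.375 242.125 355.625 264.375 336.375 249.375 346.375 227.625]
top 92.84375 [349.8125 200.875 ] [358.125 203.375 348.625 207.875 342.125 199.125 350.375 193.125]
top 114.96875 [288.4375 119.1875] [291.875 114.625 298.875 123.875 286.125 125.125 276.875 113.125]
top 125.34375 [314.125 153.375] [324.125 157.125 312.625 160.875 303.125 148.125 316.625 147.375]
top 132.6875 [340.625 188.75 ] [349.875 191.375 340.125 197.875 330.625 184.875 341.875 180.875]
[[477.0197 144.5958]]
```

```bash
python3 - <<'E'
from h import *
import pickle
np.set_printoptions(precision=4,suppress=True)
Q=pickle.load(open('q.pkl','rb'))['scene'][1:]   # rightmost in image = ? 
# scene: order Q[0] near robot left-image = -y or +y decided by fit
best=None
for order in (1,-1):
    ys=[-.12*order,0,.12*order]
    def res(p):
        r=[]
        for q,y0 in zip(Q,ys):
            w=p[3]
            # q order: [right top, right bottom, left bottom, left top]
            P=[place(p,y0+.045-w,.110-w,.005),place(p,y0-.045+w,.110-w,.005)]
            uv=proj('scene',P); r.append(uv-q[[0,3]])
        return np.ravel(r)
    s=least_squares(res,[.58,.0,-1.,.005],x_scale=[.01,.01,.01,.001]); print(order,s.x,np.degrees(s.x[2]),s.cost,s.fun.round(1))
    if best is None or s.cost<best.cost: best=s; bo=order
p=best.x
fs=lambda x,y:(180+x/6.25-.5,210+y/5-.5); ft=lambda x,y:(410+x/6.25-.5,155+(y-300)/5-.5)
sc=[(595,42),(618,62),(637,135),(660,155)]; tp=[(597,360),(565,372),(637,490),(600,497)]
for i,a in enumerate(sc):
    for j,b in enumerate(tp):
        print(i,j,*tri({'scene':fs(*a),'top':ft(*b)}))
s,t=cv2.imread('pics/s0.png'),cv2.imread('pics/t0.png')
out=[]
for im,c,(x,y,w,h) in ((s,'scene',(262,170,120,120)),(t,'top',(260,95,120,120))):
    k=5; b=cv2.resize(im[y:y+h,x:x+w],None,fx=k*.66,fy=k*.66,interpolation=cv2.INTER_CUBIC)
    for y0 in (-.12,0,.12):
        uv=(proj(c,[place(p,y0+a,v,.005) for a,v in ((-.045,0),(.045,0),(.045,.11),(-.045,.11))])-[x,y]+.5)*k*.66
        cv2.polylines(b,[np.int32(uv)],True,(0,0,255),1)
    out.append(b)
cv2.imwrite('pics/fit.png',np.hstack(out))
E
```

```text
1 [ 0.6121 -0.0132 -0.9529  0.0062] -54.59986972124457 0.4618566326063492 [-0.4  0.3 -0.2 -0.5 -0.2  0.2  0.3 -0.1  0.   0.2  0.4 -0.2]
-1 [ 0.5467  0.0406 -4.0874  0.086 ] -234.18839729196884 9.004204133200016 [ 1.3  1.8  1.5  1.2 -0.1  0.3  0.5  0.2 -1.8 -1.5 -1.2 -1.4]
0 0 [ 0.5805 -0.2441  0.3353] 0.18953777678253125
0 1 [ 0.5767 -0.2426  0.3227] 0.185731305908216
0 2 [ 0.5486 -0.2511  0.3143] 0.21425964123556102
0 3 [ 0.5452 -0.2495  0.2999] 0.20925431569560568
1 0 [ 0.5867 -0.2412  0.3322] 0.19884209420132212
1 1 [ 0.5829 -0.2397  0.3194] 0.19512300301383317
1 2 [ 0.5552 -0.2477  0.3128] 0.2240818348181451
1 3 [ 0.5517 -0.2461  0.2981] 0.21917439255583468
2 0 [ 0.6039 -0.2488  0.3032] 0.2161797549307613
2 1 [ 0.6001 -0.2474  0.289 ] 0.212504759192511
2 2 [ 0.5723 -0.2548  0.2858] 0.24333111101957278
2 3 [ 0.5688 -0.2535  0.2694] 0.2384519573008869
3 0 [ 0.6104 -0.2456  0.3018] 0.22568878761549743
3 1 [ 0.6067 -0.2442  0.2873] 0.22212171245093648
3 2 [ 0.5793 -0.2509  0.2865] 0.25331218216346557
3 3 [ 0.5758 -0.2496  0.2698] 0.24855754534613778
```

View pics/fit.png

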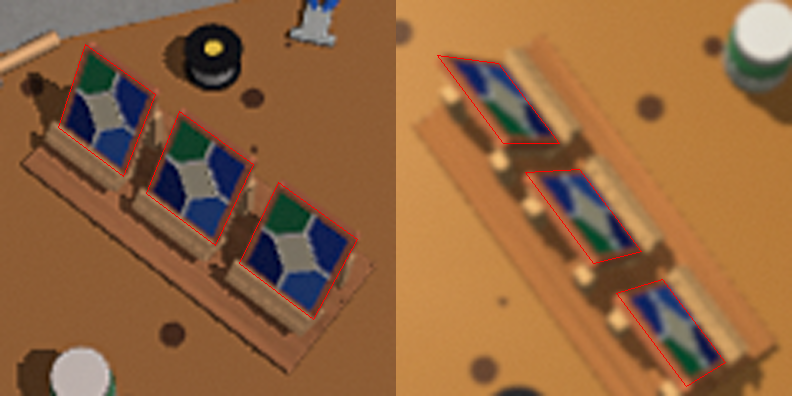

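```bash
python3 - <<'E'
from h import *
np.set_printoptions(precision=4,suppress=True)
fs=lambda x,y:(180+(x-400)/6.25-.5,210+y/5-.5); ft=lambda x,y:(410+(x-400)/6.25-.5,155+(y-300)/5-.5)
sc=[(595,42),(618,62),(637,135),(660,155)]; tp=[(597,360),(565,372),(637,490),(600,497)]
for i,a in enumerate(sc):
    for j,b in enumerate(tp):
        x,e=tri({'scene':fs(*a),'top':ft(*b)})
        if e<.012: print(i,j,x,round(e,4))
# base corners at z=0ish
for q in [(445,145),(497,280),(762,190),(703,66)]: print('s',ray_z('scene',fs(*q),.0))
for q in [(433,385),(480,557),(785,513),(735,338)]: print('t',ray_z('top',ft(*q),.0))
# top-only check of rack: shift that best matches projected glass mask
im=cv2.imread('pics/t0.png').astype(int); m=(im[:,:,0]>im[:,:,2]-5)&(im.max(2)>45)
reg=np.zeros(m.shape,bool); reg[100:215,262:377]=1; m&=reg
def mk(p):
    b=np.zeros((1600,2560),np.uint8)
    for y0 in (-.12,0,.12):
        w=.0062; uv=proj('top',[place(p,y0+a,v,.005) for a,v in ((-.045+w,w+.004),(.045-w,w+.004),(.045-w,.11-w),(-.045+w,.11-w))])
        cv2.fillPoly(b,[np.int32((uv+.5)*4)],255)
    return cv2.resize(b,(640,400),interpolation=cv2.INTER_AREA)/255
m=cv2.morphologyEx(m.astype(np.uint8),cv2.MORPH_CLOSE,np.ones((3,3)))
p0=np.array([.6121,-.0132,-.9529]); r=[]
for dx in np.arange(-10,11,2)*1e-3:
    for dy in np.arange(-10,11,2)*1e-3:
        for da in (-.02,0,.02):
            g=mk(p0+[dx,dy,da]); r.append((np.minimum(g,m).sum()/np.maximum(g,m).sum(),dx,dy,da))
print(sorted(r)[-4:])
E
```

```text
0 2 [ 0.4992 -0.333   0.1058] 0.0024
0 3 [ 0.496  -0.328   0.0956] 0.0073
1 0 [ 0.554  -0.3069  0.1662] 0.008
1 2 [ 0.5034 -0.3327  0.0881] 0.0118
1 3 [ 0.5    -0.3277  0.077 ] 0.002
2 0 [ 0.569  -0.3207  0.1054] 0.0024
2 1 [ 0.5645 -0.317   0.0927] 0.0058
3 0 [ 0.5742 -0.3202  0.0884] 0.0114
3 1 [ 0.5696 -0.3166  0.0749] 0.0032
s [ 0.4952 -0.4354  0.    ]
s [ 0.5985 -0.4178  0.    ]
s [ 0.5717 -0.2764  0.    ]
s [ 0.4717 -0.2936  0.    ]
t [ 0.579  -0.2818  0.    ]
t [ 0.477  -0.2982  0.    ]
t [ 0.5003 -0.441   0.    ]
t [ 0.6046 -0.425   0.    ]
[(np.float64(0.6477944886369736), np.float64(0.0), np.float64(-0.004), 0), (np.float64(0.6553487850169588), np.float64(0.002), np.float64(-0.006), 0), (np.float64(0.6565669298144521), np.float64(0.0), np.float64(-0.006), 0), (np.float64(0.6706350796536261), np.float64(0.002), np.float64(-0.004), 0)]
```

```bash
cat >> h.py <<'E'
RK=np.array([.613,-.015,-.953]); ST=np.array([.542,-.374,-1.403])
def loc(p,x,y,z):
    c,s=np.cos(p[2]),np.sin(p[2]); return np.array([p[0]+c*x-s*y,p[1]+s*x+c*y,z])
def plan(goals,cur=None):
    """goals: list of (pos,yaw,nrows); prints rows in tool axes (mm, rad), rounded"""
    if cur is None:
        st=telemetry.get_state(); cur=(np.array(st['eef_pos']),st['ee_rot'][2])
    P,Y=np.array(cur[0],float),cur[1]; rows=[]
    for pos,yaw,n in goals:
        P0,Y0=P.copy(),Y; d=yaw-Y0
        for i in range(1,n+1):
            T=P0+(np.array(pos)-P0)*i/n; c,s=np.cos(Y),np.sin(Y)
            e=(T-P)*1e3; r=[round(c*e[0]+s*e[1]),round(s*e[0]-c*e[1]),round(-e[2]),round(-(Y0+d*i/n-Y),2)]
            P=P+np.array([c*r[0]+s*r[1],s*r[0]-c*r[1],-r[2]])*1e-3; Y-=r[3]; rows.append(r)
    while len(rows)%10: rows.append([0,0,0,0])
    for k in range(0,len(rows),10): print(rows[k:k+10])
    print('end',P.round(4),round(Y,3),'max',np.abs(rows).max(0)); return P,Y
E
python3 - <<'E'
from h import *
plan([(loc(RK,-.042,.12,.2),.617,19)])
E
```

```text
[[31, 17, 1, np.float64(-0.05)], [31, 18, 2, np.float64(-0.06)], [29, 20, 1, np.float64(-0.05)], [28, 22, 2, np.float64(-0.06)], [27, 23, 1, np.float64(-0.05)], [25, 24, 1, np.float64(-0.06)], [24, 26, 2, np.float64(-0.05)], [23, 27, 1, np.float64(-0.05)], [22, 29, 2, np.float64(-0.06)], [19, 29, 1, np.float64(-0.05)]]
[[18, 31, 1, np.float64(-0.06)], [17, 31, 2, np.float64(-0.05)], [15, 32, 1, np.float64(-0.05)], [13, 33, 2, np.float64(-0.06)], [11, 34, 1, np.float64(-0.05)], [9, 34, 1, np.float64(-0.06)], [7, 35, 2, np.float64(-0.05)], [6, 35, 1, np.float64(-0.06)], [4, 35, 2, np.float64(-0.05)], [0, 0, 0, 0]]
end [0.6869 0.0888 0.1996] 0.617 max [31.   35.    2.    0.06]
```

servo_tool:
  series:
    - [[31,17,1,-0.05],[31,18,2,-0.06],[29,20,1,-0.05],[28,22,2,-0.06],[27,23,1,-0.05],[25,24,1,-0.06],[24,26,2,-0.05],[23,27,1,-0.05],[22,29,2,-0.06],[19,29,1,-0.05]]
  claw: -1
  grip_force: 25

```text
t: 1.63
eef_pos: [0.4901, 0.3381, 0.2127]
ee_rot: [-3.141, -0.0, 0.13]
force: [0.6, 1.0, -0.0]
width: 0.0878
gripper_force: 0.0
```

servo_tool:
  series:
    - [[18,31,1,-0.06],[17,31,2,-0.05],[15,32,1,-0.05],[13,33,2,-0.06],[11,34,1,-0.05],[9,34,1,-0.06],[7,35,2,-0.05],[6,35,1,-0.06],[4,35,2,-0.05],[0,0,0,0]]

```text
t: 2.47
eef_pos: [0.6895, 0.084, 0.1983]
ee_rot: [3.141, 0.002, 0.616]
force: [-0.9, 0.7, -0.7]
width: 0.0879
gripper_force: 0.0
```

```bash
sed -i 's/round(-(Y0+d\*i\/n-Y),2)/float(round(-(Y0+d*i\/n-Y),2))/' h.py; python3 - <<'E'
from h import *
np.set_printoptions(precision=4,suppress=True)
s=telemetry.get_state(); print(s['t'],s['eef_pos'],s['ee_rot'],s['q'])
im=snap('wrist','w1'); K,R,t=cal('wrist'); print(-R.T@t,R[2])
b=im[:,:,::-1].copy()
for y0 in (0,.12):
    uv=proj('wrist',[place(RK,y0+a,v,.005) for a,v in ((-.045,0),(.045,0),(.045,.11),(-.045,.11))])
    cv2.polylines(b,[np.int32(np.clip(uv,-2000,3000))],True,(0,0,255),1)
cv2.imwrite('pics/w1o.png',b)
E
```

```text
2.4667 [0.6895 0.084  0.1983] [3.1408 0.0015 0.6164] [ 0.4016  0.4077  0.0207  0.0011 -1.1851  1.7851]
[0.7454 0.1254 0.3575] [-0.2144 -0.1513 -0.9649]
```

View pics/w1o.png

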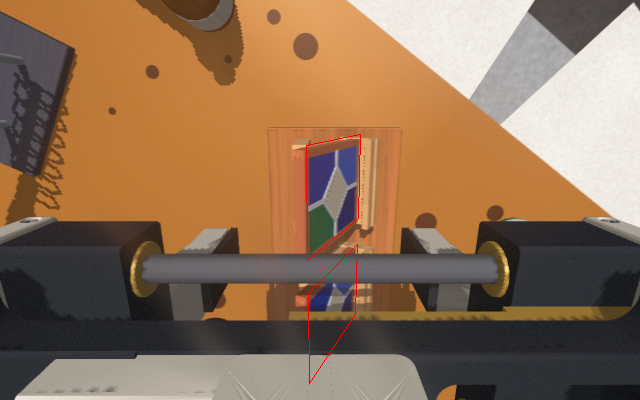

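servo_tool:
  series:
    - [[0,0,20,0],[0,0,25,0],[0,0,25,0],[0,0,20,0],[0,0,14,0],[0,0,0,0],[0,0,0,0],[0,0,0,0],[0,0,0,0],[0,0,0,0]]

```text
t: 3.35
eef_pos: [0.6876, 0.0893, 0.0971]
ee_rot: [3.141, -0.002, 0.617]
force: [-0.5, -0.3, -0.1]
width: 0.0873
gripper_force: 0.0
```

```bash
python3 - <<'E'
from h import *
s=telemetry.get_state(); print(s['eef_pos'],s['ee_rot'],s['force'],s['width'])
d=s['eef_pos'][:2]-RK[:2]; c,sn=np.cos(RK[2]),np.sin(RK[2]); print('local',c*d[0]+sn*d[1],-sn*d[0]+c*d[1])
E
```

```text
[0.68763216 0.08933479 0.09711781] [ 3.14096877e+00 -2.24701916e-03  6.17477913e-01] [-0.45630553 -0.26363701 -0.12518107] 0.08732246289381239
local -0.041819274754598686 0.12127182695853712
```

servo_tool:
  series:
    - [[0,0,0,0],[0,0,0,0],[0,4,0,0],[0,5,0,0],[0,5,0,0],[0,5,0,0],[0,5,0,0],[0,5,0,0],[0,5,0,0],[0,5,0,0]]
  claw: 0

```text
t: 4.18
eef_pos: [0.7098, 0.0565, 0.0955]
ee_rot: [-3.142, 0.0, 0.617]
force: [0.2, -0.0, 0.1]
width: 0.0439
gripper_force: 0.2
```

servo_tool:
  series:
    - [[0,0,0,0],[0,0,0,0],[0,0,0,0],[0,0,0,0],[0,0,0,0],[0,0,0,0],[0,0,0,0],[0,0,0,0],[0,0,0,0],[0,0,0,0]]
  claw: 1
  grip_force: 25

```text
t: 5.02
eef_pos: [0.7102, 0.0563, 0.0959]
ee_rot: [3.14, -0.0, 0.617]
force: [2.7, -4.7, -0.8]
width: 0.0098
gripper_force: 24.9
```

```bash
python3 - <<'E'
from h import *
s=telemetry.get_state(); print(s['eef_pos'],s['force'],s['moment'],s['width'],s['gripper_force'])
im=snap('scene','s1'); cv2.imwrite('pics/s1c.png',cv2.resize(im[150:300,220:420,::-1],(800,600),interpolation=cv2.INTER_CUBIC))
E
```

```text
[0.71017824 0.0563255  0.09588594] [ 2.70075108 -4.67066059 -0.77264914] [-2.01088649 -1.31784492 -0.06655593] 0.00983458522005441 24.94864583015442
```

View pics/s1c.png

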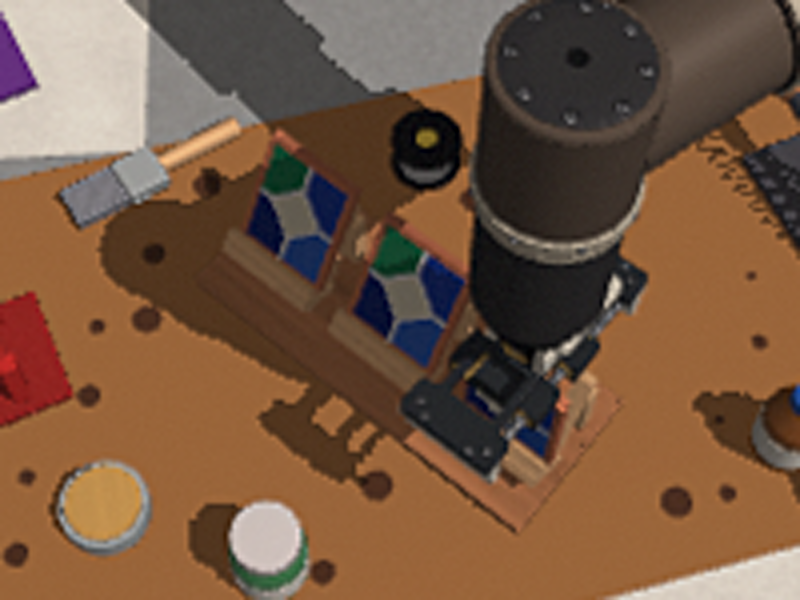

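servo_tool:
  series:
    - [[0,0,-15,0],[0,0,-28,0],[0,0,-32,0],[0,0,-30,0],[0,0,-25,0],[0,0,0,0.124],[0,0,0,0.124],[0,0,0,0.124],[0,0,0,0.124],[0,0,0,0.124]]

```text
t: 5.9
eef_pos: [0.7089, 0.0576, 0.225]
ee_rot: [-3.141, 0.001, -0.009]
force: [-0.5, -0.0, -1.0]
width: 0.0098
gripper_force: 25.0
```

servo_tool:
  series:
    - [[0,0,0,0.124],[0,0,0,0.124],[0,0,0,0.124],[0,0,0,0.124],[0,0,0,0.124],[0,0,0,0.124],[0,0,0,0.124],[0,0,0,0.124],[0,0,0,0.124],[0,0,0,0.124]]

```text
t: 6.73
eef_pos: [0.7088, 0.0575, 0.2249]
ee_rot: [3.14, 0.001, -1.249]
force: [-0.6, -0.7, -2.3]
width: 0.0097
gripper_force: 25.0
```

servo_tool:
  series:
    - [[0,0,0,0.124],[0,0,0,0.124],[0,0,0,0.124],[0,0,0,0.124],[0,0,0,0.124],[0,0,0,0.124],[0,0,0,0.124],[0,0,0,0.124],[0,0,0,0.124],[0,0,0,0.124]]

```text
t: 7.57
eef_pos: [0.7089, 0.0575, 0.2249]
ee_rot: [3.14, -0.001, -2.489]
force: [-0.1, -0.1, -1.8]
width: 0.0101
gripper_force: 25.0
```

```bash
python3 - <<'E'
from h import *
s=telemetry.get_state(); print(s['t'],s['eef_pos'],s['ee_rot'],s['q'],s['force'],s['moment'],s['width'],s['gripper_force'])
im=snap('scene','s2'); cv2.imwrite('pics/s2c.png',cv2.resize(im[150:300,220:420,::-1],(800,600),interpolation=cv2.INTER_CUBIC))
for r in recognise('scene','red_mark'): print('red',r)
for r in recognise('scene','panel_a_center'): print('pan',r)
E
```

```text
7.5667 [0.70886197 0.05754497 0.22487457] [ 3.14027913e+00 -8.97698522e-04 -2.48878457e+00] [ 3.53523240e-01  4.19737122e-01  1.01461974e-01 -1.04240292e-03
 -1.25376641e+00 -1.27118649e+00] [-0.0725489  -0.13523942 -1.81094368] [ 0.10519696 -0.17773566  0.03685911] 0.010051835626530252 24.98331606388092
red {'position': [0.5897, -0.0008, 0.0946], 'conf': 0.87}
red {'position': [0.7649, -0.1564, 0.0784], 'conf': 0.41}
pan {'position': [0.2241, -0.3171, 0.0059], 'conf': 0.83}
pan {'position': [0.504, -0.0638, 0.0884], 'conf': 0.64}
pan {'position': [0.5905, -0.0039, 0.0948], 'conf': 0.47}
```

View pics/s2c.png

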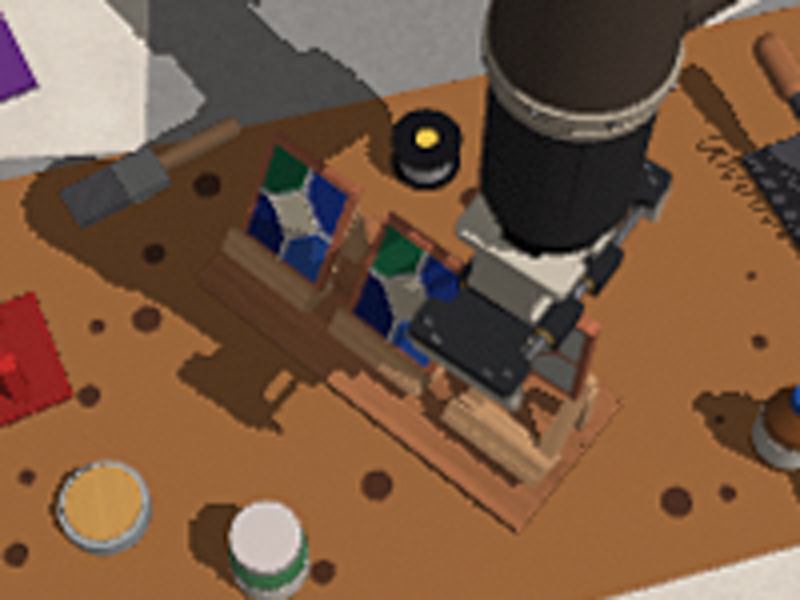

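```bash
cat >> h.py <<'E'
def local(p):
    s=telemetry.get_state(); d=s['eef_pos'][:2]-p[:2]; c,n=np.cos(p[2]),np.sin(p[2])
    print('t',s['t'],'local',np.round([c*d[0]+n*d[1],-n*d[0]+c*d[1],s['eef_pos'][2]],4),'yaw',round(s['ee_rot'][2],3),'F',np.round(s['force'],1),'w',round(s['width'],4),round(s['gripper_force'],1),'q6',round(s['q'][5],2))
E
python3 - <<'E'
from h import *
local(RK); plan([(loc(RK,-.002,.12,.2249),-2.524,3),(loc(RK,-.002,.12,.098),-2.524,6)])
E
```

```text
t 7.7167 local [-0.0034  0.1203  0.225 ] yaw -2.479 F [ 0.2  0.1 -1.8] w 0.01 25.0 q6 -1.26
[[0, 0, 0, 0.01], [0, -1, 0, 0.02], [0, 0, 0, 0.01], [0, 0, 21, 0.0], [0, 0, 21, 0.0], [0, 0, 22, 0.0], [0, 0, 21, 0.0], [0, 0, 21, 0.0], [0, 0, 21, 0.0], [0, 0, 0, 0]]
end [0.7097 0.0566 0.098 ] -2.519 max [0.0e+00 1.0e+00 2.2e+01 2.0e-02]
```

servo_tool:
  series:
    - [[0,0,0,0.02],[0,-1,0,0.02],[0,0,15,0],[0,0,25,0],[0,0,27,0],[0,0,25,0],[0,0,20,0],[0,0,14,0],[0,0,0,0],[0,0,0,0]]

```text
t: 8.55
eef_pos: [0.7099, 0.0559, 0.0987]
ee_rot: [3.141, -0.002, -2.522]
force: [0.5, -0.1, -0.8]
width: 0.0099
gripper_force: 25.0
```

```bash
python3 - <<'E'
from h import *
local(RK)
E
```

```text
t 8.55 local [-0.0017  0.1201  0.0987] yaw -2.522 F [ 0.5 -0.1 -0.8] w 0.0099 25.0 q6 -1.3
```

servo_tool:
  series:
    - [[0,0,1,0],[0,0,1,0],[0,0,1,0],[0,0,0,0],[0,0,0,0],[0,0,0,0],[0,0,0,0],[0,0,0,0],[0,0,0,0],[0,0,0,0]]

```text
t: 9.38
eef_pos: [0.7103, 0.0562, 0.0967]
ee_rot: [-3.141, 0.0, -2.523]
force: [1.6, -0.0, -0.5]
width: 0.0102
gripper_force: 25.0
```

servo_tool:
  series:
    - [[0,0,0,0],[0,0,0,0],[0,2,0,0],[0,3,0,0],[0,3,0,0],[0,3,0,0],[0,3,0,0],[0,3,0,0],[0,3,0,0],[0,0,0,0]]
  claw: 0.4

```text
t: 10.22
eef_pos: [0.6981, 0.0732, 0.0966]
ee_rot: [3.141, -0.0, -2.522]
force: [-0.2, 0.3, 0.7]
width: 0.0265
gripper_force: 0.2
```

```bash
python3 - <<'E'
from h import *
local(RK)
im=snap('top','t3'); cv2.imwrite('pics/t3c.png',cv2.resize(im[70:250,240:480,::-1],(800,600),interpolation=cv2.INTER_CUBIC))
E
```

```text
t 10.2167 local [-0.0226  0.1205  0.0966] yaw -2.522 F [-0.2  0.3  0.7] w 0.0265 0.2 q6 -1.33
```

servo_tool:
  series:
    - [[0,0,0,0],[0,2,0,0],[0,3,0,0],[0,3,0,0],[0,3,0,0],[0,3,0,0],[0,3,0,0],[0,2,0,0],[0,0,0,0],[0,0,0,0]]
  claw: -1

```text
t: 11.1
eef_pos: [0.6875, 0.0882, 0.0966]
ee_rot: [-3.142, 0.0, -2.523]
force: [-0.1, 0.4, -0.2]
width: 0.0856
gripper_force: 0.0
```

servo_tool:
  series:
    - [[0,0,-15,0],[0,0,-25,0],[0,0,-25,0],[0,0,-25,0],[15,0,-10,0],[30,0,0,0],[30,0,0,0],[30,0,0,0],[15,0,0,0],[0,0,0,0]]

```text
t: 11.93
eef_pos: [0.5874, 0.0167, 0.1974]
ee_rot: [3.141, 0.0, -2.524]
force: [-1.0, 0.1, -0.2]
width: 0.0874
gripper_force: 0.0
```

```bash
python3 - <<'E'
from h import *
local(RK)
a=snap('top','t4'); b=snap('scene','s4')
f=lambda im,x,y,w,h: cv2.resize(im[y:y+h,x:x+w,::-1],(400,400),interpolation=cv2.INTER_CUBIC)
cv2.imwrite('pics/p4.png',np.hstack([f(b,262,170,120,120),f(a,260,95,120,120)]))
for n in ('red_mark','panel_a_center'):
  for r in recognise('scene',n): print(n,r)
E
```

```text
t 11.9333 local [-0.0407 -0.0025  0.1974] yaw -2.524 F [-1.   0.1 -0.2] w 0.0874 0.0 q6 -1.31
red_mark {'position': [0.6064, 0.0093, 0.0826], 'conf': 0.76}
panel_a_center {'position': [0.492, -0.0722, 0.0756], 'conf': 0.81}
panel_a_center {'position': [0.2231, -0.3196, 0.009], 'conf': 0.64}
```

View pics/p4.png

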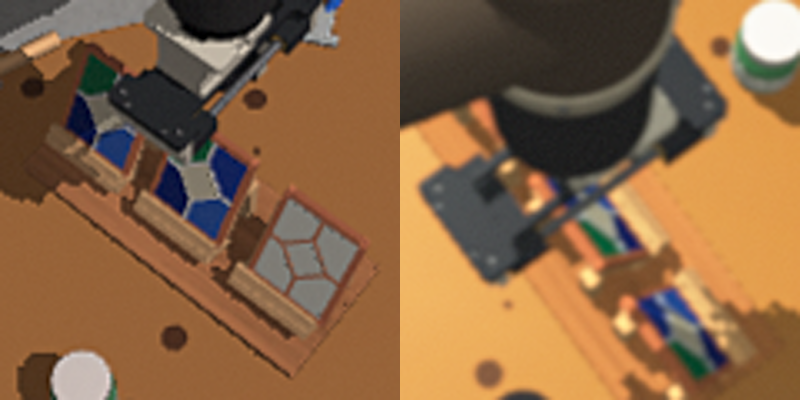

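servo_tool:
  series:
    - [[0,0,20,0],[0,0,25,0],[0,0,25,0],[0,0,20,0],[0,0,11,0],[0,0,0,0],[0,0,0,0],[0,0,0,0],[0,0,0,0],[0,0,0,0]]

```text
t: 12.97
eef_pos: [0.5906, 0.0187, 0.0968]
ee_rot: [-3.141, 0.002, -2.523]
force: [0.7, 0.0, 0.6]
width: 0.0877
gripper_force: 0.0
```

```bash
python3 - <<'E'
from h import *
local(RK)
E
```

```text
t 12.9667 local [-0.0404  0.0012  0.0968] yaw -2.523 F [0.7 0.  0.6] w 0.0877 0.0 q6 -1.31
```

servo_tool:
  series:
    - [[0,0,0,0],[0,0,0,0],[0,-4,0,0],[0,-5,0,0],[0,-5,0,0],[0,-5,0,0],[0,-5,0,0],[0,-5,0,0],[0,-5,0,0],[0,-5,0,0]]
  claw: 0

```text
t: 13.8
eef_pos: [0.6127, -0.0139, 0.0955]
ee_rot: [3.142, -0.0, -2.523]
force: [-0.7, 0.9, 0.1]
width: 0.0438
gripper_force: 0.2
```

servo_tool:
  series:
    - [[0,0,0,0],[0,0,0,0],[0,0,0,0],[0,0,0,0],[0,0,0,0],[0,0,0,0],[0,0,0,0],[0,0,0,0],[0,0,0,0],[0,0,0,0]]
  claw: 1

```text
t: 14.63
eef_pos: [0.6125, -0.0133, 0.0956]
ee_rot: [-3.142, 0.0, -2.523]
force: [0.6, -0.7, -1.1]
width: 0.0099
gripper_force: 25.0
```

servo_tool:
  series:
    - [[0,0,-15,0],[0,0,-28,0],[0,0,-32,0],[0,0,-30,0],[0,0,-25,0],[0,0,0,-0.124],[0,0,0,-0.124],[0,0,0,-0.124],[0,0,0,-0.124],[0,0,0,-0.124]]

```text
t: 15.47
eef_pos: [0.6118, -0.0133, 0.2251]
ee_rot: [3.141, -0.0, -1.897]
force: [-0.3, 0.2, -2.4]
width: 0.0097
gripper_force: 25.0
```

servo_tool:
  series:
    - [[0,0,0,-0.124],[0,0,0,-0.124],[0,0,0,-0.124],[0,0,0,-0.124],[0,0,0,-0.124],[0,0,0,-0.124],[0,0,0,-0.124],[0,0,0,-0.124],[0,0,0,-0.124],[0,0,0,-0.124]]

```text
t: 16.3
eef_pos: [0.6119, -0.0133, 0.225]
ee_rot: [3.141, 0.001, -0.657]
force: [0.1, -0.8, -2.1]
width: 0.0099
gripper_force: 25.0
```

servo_tool:
  series:
    - [[0,0,0,-0.124],[0,0,0,-0.124],[0,0,0,-0.124],[0,0,0,-0.124],[0,0,0,-0.124],[0,0,0,-0.124],[0,0,0,-0.124],[0,0,0,-0.124],[0,0,0,-0.124],[0,0,0,-0.124]]

```text
t: 17.13
eef_pos: [0.6119, -0.0133, 0.225]
ee_rot: [-3.141, 0.001, 0.583]
force: [0.7, -0.4, -2.0]
width: 0.0098
gripper_force: 25.0
```

```bash
python3 - <<'E'
from h import *
local(RK)
im=snap('scene','s5')
s=telemetry.get_state(); y=s['ee_rot'][2]; e=s['eef_pos']
n=np.array([np.sin(y),-np.cos(y),0]); w=np.array([np.cos(y),np.sin(y),0])
q=proj('scene',[e+n*.005+w*a+[0,0,b] for a,b in ((-.045,-.061),(.045,-.061),(.045,.049),(-.045,.049))])
m=np.zeros((400,640),np.uint8); cv2.fillPoly(m,[np.int32(q)],1); print(q.round(0).tolist(),m.sum())
hsv=cv2.cvtColor(im,cv2.COLOR_RGB2HSV).astype(int); red=((hsv[:,:,0]<6)|(hsv[:,:,0]>174))&(hsv[:,:,1]>140)&(hsv[:,:,2]>60)
print('red px',(red&(m>0)).sum())
b=im[:,:,::-1].copy(); x0,y0=int(q[:,0].mean())-60,int(q[:,1].mean())-45
cv2.imwrite('pics/s5c.png',cv2.resize(b[y0:y0+90,x0:x0+120],(800,600),interpolation=cv2.INTER_CUBIC))
E
```

```text
t 17.1333 local [-2.10e-03  1.00e-04  2.25e-01] yaw 0.583 F [ 0.7 -0.4 -2. ] w 0.0098 25.0 q6 1.86
[[305.0, 209.0], [328.0, 226.0], [329.0, 208.0], [304.0, 190.0]] 487
red px 35
```

View pics/s5c.png

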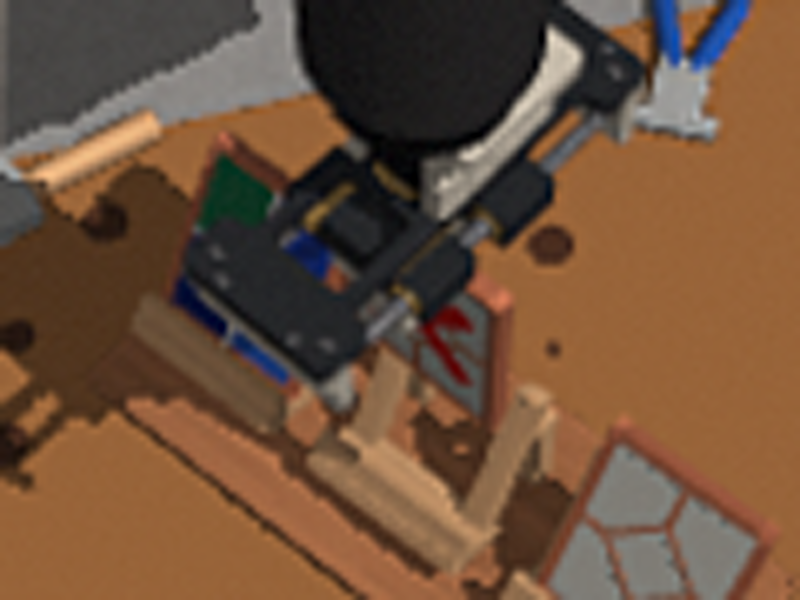

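```bash
python3 - <<'E'
from h import *
np.set_printoptions(precision=4,suppress=True)
obs=np.array([256+535/6.667-.5,163+393/6.667-.5])
for P in ([.6121,-.0132,-.9529],RK):
    for n in (-.005,-.008,-.011,-.014,-.017): print(n,proj('scene',[place(P,.036,.085,n)])[0]-obs, place(P,.036,.085,n)[2])
for n in (-.005,-.008,-.011,-.014):
    print('st',n,*[proj('scene',[place(ST,y,.085,n)])[0]-[180+(a-400)/6.25-.5,210+b/5-.5] for y,a,b in ((-.036,595,42),(.036,637,135))],
      *[proj('top',[place(ST,y,.085,n)])[0]-[410+(a-400)/6.25-.5,155+(b-300)/5-.5] for y,a,b in ((-.036,637,490),(.036,597,360))])
plan([(loc(ST,-.002,0,.2249),.168,14)],(loc(RK,-.001,0,.2255),.576))
E
```

```text
-0.005 [-0.8026  0.7832] 0.10470318757907934
-0.008 [-0.3042  0.4105] 0.10329477289072167
-0.011 [0.1924 0.0393] 0.10188635820236401
-0.014 [ 0.687  -0.3306] 0.10047794351400634
-0.017 [ 1.1798 -0.699 ] 0.09906952882564866
-0.005 [-1.2687  1.1629] 0.10470318757907934
-0.008 [-0.769   0.7893] 0.10329477289072167
-0.011 [-0.2712  0.4172] 0.10188635820236401
-0.014 [0.2247 0.0464] 0.10047794351400634
-0.017 [ 0.7187 -0.3229] 0.09906952882564866
st -0.005 [-1.5453  0.2948] [-1.6396  0.6144] [ 0.4358 -0.0241] [ 0.5688 -0.4732]
st -0.008 [-0.6228  0.1932] [-0.7004  0.4805] [-0.7429  0.244 ] [-0.5897 -0.1703]
st -0.011 [0.297  0.0919] [0.2359 0.3469] [-1.9182  0.5113] [-1.7449  0.1317]
st -0.014 [ 1.2141 -0.0091] [1.1692 0.2138] [-3.0901  0.7779] [-2.8968  0.433 ]
[[-18, 19, 0, 0.03], [-18, 19, 0, 0.03], [-17, 20, 0, 0.03], [-16, 20, 0, 0.03], [-16, 21, 0, 0.03], [-15, 21, 0, 0.02], [-15, 21, 0, 0.03], [-14, 22, 0, 0.03], [-13, 23, 0, 0.03], [-13, 22, 0, 0.03]]
[[-12, 23, 0, 0.03], [-12, 24, 1, 0.03], [-10, 24, 0, 0.03], [-10, 24, 0, 0.03], [0, 0, 0, 0], [0, 0, 0, 0], [0, 0, 0, 0], [0, 0, 0, 0], [0, 0, 0, 0], [0, 0, 0, 0]]
end [ 0.5419 -0.3723  0.2245] 0.166 max [18.   24.    1.    0.03]
```

servo_tool:
  series:
    - [[-18,19,0,0.03],[-18,19,0,0.03],[-17,20,0,0.03],[-16,20,0,0.03],[-16,21,0,0.03],[-15,21,0,0.02],[-15,21,0,0.03],[-14,22,0,0.03],[-13,23,0,0.03],[-13,22,0,0.03]]

```text
t: 18.02
eef_pos: [0.5616, -0.2698, 0.2252]
ee_rot: [-3.141, 0.001, 0.282]
force: [1.9, 0.9, -2.1]
width: 0.0098
gripper_force: 25.0
```

servo_tool:
  series:
    - [[-12,23,0,0.03],[-12,24,0,0.03],[-10,24,0,0.03],[-10,24,0,0.03],[0,2,0,0],[0,0,0,0],[0,0,0,0],[0,0,0,0],[0,0,0,0],[0,0,0,0]]

```text
t: 18.85
eef_pos: [0.543, -0.3726, 0.2257]
ee_rot: [-3.142, -0.0, 0.168]
force: [-0.0, -1.1, -1.5]
width: 0.0096
gripper_force: 25.0
```

```bash
sed -i 's/ST=np.array(.*/ST=np.array([.5425,-.3768,-1.403])/' h.py; python3 - <<'E'
from h import *
np.set_printoptions(precision=4,suppress=True)
local(ST); s=telemetry.get_state(); print(s['eef_pos'])
plan([(loc(ST,-.003,0,.2249),.168,1)])
for c in ('scene','top'):
    im=snap(c,'6'+c)
im=snap('wrist','w6'); b=im[:,:,::-1].copy()
for y in (-.036,.036):
    for d in (-.007,.007):
        uv=proj('wrist',[place(ST,y+d,v,-.005) for v in (0,.085)]); print(uv.round(0).tolist()); cv2.line(b,*[tuple(int(k) for k in np.clip(u,-999,2000)) for u in uv],(255,0,0),1)
uv=proj('wrist',[place(ST,y,.012,.015) for y in (-.045,.045)]); cv2.line(b,*[tuple(int(k) for k in np.clip(u,-999,2000)) for u in uv],(0,255,0),1); print(uv)
cv2.imwrite('pics/w6o.png',b)
E
```

```text
t 18.85 local [-0.004   0.0012  0.2257] yaw 0.168 F [-0.  -1.1 -1.5] w 0.0096 25.0 q6 2.04
[ 0.543  -0.3726  0.2257]
[[-1, 1, 1, 0.0], [0, 0, 0, 0], [0, 0, 0, 0], [0, 0, 0, 0], [0, 0, 0, 0], [0, 0, 0, 0], [0, 0, 0, 0], [0, 0, 0, 0], [0, 0, 0, 0], [0, 0, 0, 0]]
end [ 0.5421 -0.3738  0.2247] 0.168 max [1. 1. 1. 0.]
[[318.0, 210.0], [276.0, 234.0]]
[[318.0, 199.0], [275.0, 220.0]]
[[318.0, 149.0], [273.0, 159.0]]
[[318.0, 136.0], [272.0, 143.0]]
[[328.496  217.0893]
 [329.0369 135.9167]]
```

View pics/w6o.png

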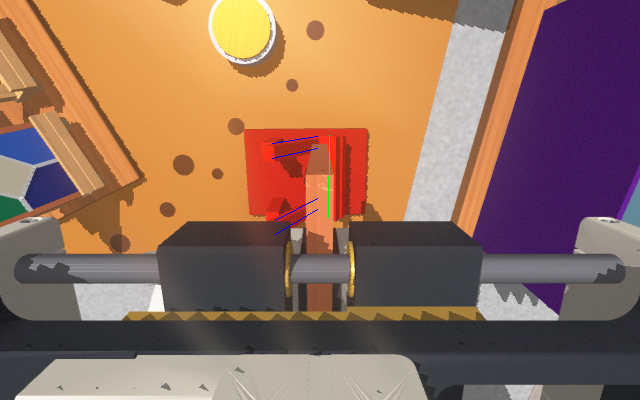

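```bash
python3 - <<'E'
from h import *
np.set_printoptions(linewidth=250)
w6=cv2.imread('pics/w6.png'); w1=cv2.imread('pics/w1.png')
for y in (140,155,165): print('w6',y,'R',w6[y,300:372,2].tolist())
print('model w6 lip in/top out, floor back, floor front', proj('wrist',[place(ST,.036,.012,.015),place(ST,.036,.012,.021),place(ST,.036,0,-.005),place(ST,.036,0,.015),place(ST,.036,.085,-.005),place(ST,.036,.085,-.017)]).round(1).tolist())
for y in (160,190): print('w1',y,'R',w1[y,340:410,2].tolist(), 'B',w1[y,340:410,0].tolist())
for y in (149,152,):print('w6 tip',y,w6[y,250:300,2].tolist())
E
```

```text
w6 140 R [202, 198, 200, 202, 196, 190, 181, 180, 180, 172, 165, 161, 163, 162, 161, 161, 162, 162, 173, 229, 250, 250, 250, 250, 250, 250, 250, 250, 250, 250, 249, 250, 250, 250, 250, 245, 161, 162, 160, 168, 211, 247, 215, 161, 159, 169, 205, 218, 218, 218, 219, 218, 217, 219, 217, 217, 218, 219, 218, 219, 220, 220, 221, 219, 220, 217, 211, 166, 163, 228, 228, 228]
w6 155 R [188, 193, 206, 218, 218, 218, 218, 219, 219, 212, 174, 176, 176, 175, 179, 175, 174, 175, 176, 178, 174, 174, 176, 177, 177, 176, 177, 175, 186, 232, 249, 250, 250, 250, 250, 245, 162, 161, 160, 173, 227, 247, 183, 147, 158, 157, 135, 136, 135, 155, 217, 217, 218, 217, 217, 218, 219, 219, 217, 216, 218, 218, 219, 219, 218, 215, 178, 146, 227, 230, 228, 227]
w6 165 R [135, 141, 156, 217, 212, 214, 212, 199, 174, 175, 176, 175, 174, 173, 174, 173, 172, 174, 173, 174, 173, 176, 175, 174, 175, 176, 174, 176, 177, 174, 174, 202, 250, 250, 249, 232, 156, 159, 160, 173, 230, 246, 185, 160, 160, 151, 133, 135, 132, 155, 219, 220, 220, 219, 220, 221, 221, 220, 219, 218, 220, 220, 217, 219, 218, 213, 175, 164, 227, 228, 
[... 1289 characters left out ...]
 109, 101, 86, 78, 80, 95, 111, 108, 86, 80, 75, 67, 66, 66, 66, 65, 65, 67, 63, 66, 69, 70, 72, 70, 72, 75, 72, 76, 72, 69, 60, 55, 57, 58, 59, 57, 59, 57, 55, 58, 60, 56, 55]
w6 tip 149 [225, 224, 225, 227, 226, 225, 224, 224, 223, 221, 223, 229, 249, 250, 250, 250, 250, 250, 250, 250, 250, 250, 250, 246, 187, 160, 164, 161, 162, 163, 162, 161, 161, 162, 163, 162, 163, 163, 160, 161, 163, 161, 161, 162, 160, 161, 161, 160, 160, 159]
w6 tip 152 [224, 223, 225, 225, 226, 224, 225, 224, 221, 222, 222, 228, 248, 250, 250, 249, 250, 250, 250, 250, 250, 250, 250, 246, 187, 158, 161, 162, 159, 161, 162, 161, 161, 162, 160, 159, 158, 161, 161, 160, 161, 160, 163, 161, 163, 159, 160, 159, 161, 163]
```

servo_tool:
  series:
    - [[-1,1,0,0],[0,0,15,0],[0,0,25,0],[0,0,27,0],[0,0,25,0],[0,0,20,0],[0,0,14,0],[0,0,0,0],[0,0,0,0],[0,0,0,0]]

```text
t: 19.83
eef_pos: [0.542, -0.3747, 0.1001]
ee_rot: [3.142, -0.0, 0.167]
force: [0.5, -0.9, -0.9]
width: 0.01
gripper_force: 25.0
```

```bash
python3 - <<'E'
from h import *
local(ST)
E
```

```text
t 19.8333 local [-0.0021 -0.0002  0.1001] yaw 0.167 F [ 0.5 -0.9 -0.9] w 0.01 25.0 q6 2.05
```

Lowering the last millimetres; here tool −y is the stand's −x for the lean-back.

servo_tool:
  series:
    - [[0,0,1,0],[0,0,1,0],[0,0,1,0],[0,0,1,0],[0,0,0,0],[0,0,0,0],[0,0,0,0],[0,0,0,0],[0,0,0,0],[0,0,0,0]]

```text
t: 20.67
eef_pos: [0.5421, -0.375, 0.0959]
ee_rot: [3.141, -0.001, 0.167]
force: [1.4, -1.8, 1.0]
width: 0.0104
gripper_force: 25.0
```

servo_tool:
  series:
    - [[0,0,0,0],[0,0,0,0],[0,-2,0,0],[0,-3,0,0],[0,-3,0,0],[0,-3,0,0],[0,-3,0,0],[0,-3,0,0],[0,-3,0,0],[0,0,0,0]]
  claw: 0.4

```text
t: 21.5
eef_pos: [0.5384, -0.3543, 0.0956]
ee_rot: [-3.141, -0.0, 0.168]
force: [-0.4, 0.3, -1.0]
width: 0.0267
gripper_force: 0.2
```

servo_tool:
  series:
    - [[0,0,0,0],[0,-2,0,0],[0,-3,0,0],[0,-3,0,0],[0,-3,0,0],[0,-3,0,0],[0,-3,0,0],[0,-3,0,0],[0,0,0,0],[0,0,0,0]]
  claw: -1

```text
t: 22.33
eef_pos: [0.5352, -0.3351, 0.0957]
ee_rot: [3.141, -0.0, 0.168]
force: [0.3, 0.2, -0.5]
width: 0.0854
gripper_force: 0.0
```

```bash
python3 - <<'E'
from h import *
local(ST)
up=loc(ST,-.042,0,.2)
plan([(loc(ST,-.042,0,.2),.168,5),(loc(RK,-.042,-.12,.2),.617,11),(loc(RK,-.042,-.12,.2),.617,4)])
E
```

```text
t 22.3333 local [-0.0424 -0.0002  0.0957] yaw 0.168 F [ 0.3  0.2 -0.5] w 0.0854 0.0 q6 1.99
[[0, 0, -21, -0.0], [0, 0, -21, -0.0], [0, 0, -21, -0.0], [0, 0, -20, -0.0], [0, 0, -21, -0.0], [0, -26, 0, -0.04], [2, -26, 0, -0.04], [2, -26, 0, -0.04], [4, -26, 0, -0.04], [4, -26, 0, -0.04]]
[[6, -26, 0, -0.05], [7, -25, 0, -0.04], [7, -25, 0, -0.04], [9, -25, 0, -0.04], [10, -24, 0, -0.04], [11, -24, 0, -0.04], [0, 0, 0, 0.0], [0, 0, 0, 0.0], [0, 0, 0, 0.0], [0, 0, 0, 0.0]]
end [ 0.491  -0.0502  0.1997] 0.618 max [11.   26.   21.    0.05]
```

servo_tool:
  series:
    - [[0,0,-21,0],[0,0,-21,0],[0,0,-21,0],[0,0,-20,0],[0,0,-21,0],[0,-26,0,-0.04],[2,-26,0,-0.04],[2,-26,0,-0.04],[4,-26,0,-0.04],[4,-26,0,-0.04]]

```text
t: 23.17
eef_pos: [0.5147, -0.2052, 0.1997]
ee_rot: [3.141, -0.0, 0.369]
force: [0.7, 0.6, -0.6]
width: 0.0876
gripper_force: 0.0
```

servo_tool:
  series:
    - [[6,-26,0,-0.05],[7,-25,0,-0.04],[7,-25,0,-0.04],[9,-25,0,-0.04],[10,-24,0,-0.04],[11,-24,0,-0.04],[0,0,0,0],[0,0,0,0],[0,0,0,0],[0,0,0,0]]

```text
t: 24.0
eef_pos: [0.4912, -0.0509, 0.1996]
ee_rot: [3.141, 0.0, 0.616]
force: [0.4, 0.7, -0.2]
width: 0.0877
gripper_force: 0.0
```

```bash
python3 - <<'E'
from h import *
local(RK)
a=snap('top','t7'); b=snap('scene','s7')
for c in ('scene','top'):
    for r in recognise(c,'red_mark'): print(c,np.round(r['position'],4),r['conf'])
print('expect red mark', place(ST,0,.055,.005))
plan([(loc(RK,-.042,-.12,.0965),.617,5)])
E
```

```text
t 24.0 local [-0.0413 -0.1201  0.1996] yaw 0.616 F [ 0.4  0.7 -0.2] w 0.0877 0.0 q6 1.89
scene [ 0.5459 -0.3466  0.0953] 0.73
top [ 0.5331 -0.34    0.0132] 0.58
top [ 0.5351 -0.3337  0.1283] 0.56
expect red mark [ 0.53892495 -0.35569445  0.08290948]
[[0, 0, 21, -0.0], [0, 0, 20, -0.0], [0, 0, 21, -0.0], [0, -1, 20, -0.0], [0, 0, 21, -0.0], [0, 0, 0, 0], [0, 0, 0, 0], [0, 0, 0, 0], [0, 0, 0, 0], [0, 0, 0, 0]]
end [ 0.4905 -0.0502  0.0964] 0.616 max [ 0.  1. 21.  0.]
```

servo_tool:
  series:
    - [[0,0,20,0],[0,0,25,0],[0,0,25,0],[0,0,20,0],[0,0,13,0],[0,0,0,0],[0,0,0,0],[0,0,0,0],[0,0,0,0],[0,0,0,0]]

```text
t: 25.03
eef_pos: [0.4918, -0.0503, 0.0976]
ee_rot: [3.141, -0.002, 0.617]
force: [0.4, -0.6, -0.4]
width: 0.0874
gripper_force: 0.0
```

servo_tool:
  series:
    - [[0,0,0,0],[0,0,0,0],[0,4,0,0],[0,5,0,0],[0,5,0,0],[0,5,0,0],[0,5,0,0],[0,5,0,0],[0,5,0,0],[0,5,0,0]]
  claw: 0

```text
t: 25.87
eef_pos: [0.514, -0.0827, 0.0965]
ee_rot: [-3.142, 0.0, 0.617]
force: [0.3, 0.2, 0.3]
width: 0.044
gripper_force: 0.2
```

servo_tool:
  series:
    - [[0,0,0,0],[0,0,0,0],[0,0,0,0],[0,0,0,0],[0,0,0,0],[0,0,0,0],[0,0,0,0],[0,0,0,0],[0,0,0,0],[0,0,0,0]]
  claw: 1

```text
t: 26.7
eef_pos: [0.5139, -0.0823, 0.0967]
ee_rot: [3.141, -0.0, 0.617]
force: [2.2, -3.8, -1.7]
width: 0.01
gripper_force: 25.0
```

```bash
python3 - <<'E'
from h import *
local(RK)
# stand panel check in s7 : compare grey/red/copper mask with projected quad
im=cv2.imread('pics/s7.png'); hsv=cv2.cvtColor(im,cv2.COLOR_BGR2HSV).astype(int)
g=((hsv[:,:,1]<60)&(hsv[:,:,2]>70)).astype(np.uint8); x,y,w,h=180,195,70,75
sub=np.zeros_like(g); sub[y:y+h,x:x+w]=g[y:y+h,x:x+w]
ys,xs=np.nonzero(sub); print('grey px',len(xs),'bbox',xs.min(),xs.max(),ys.min(),ys.max(),'mean',xs.mean(),ys.mean())
print('model glass quad',proj('scene',[place(ST,a,v,.005) for a,v in ((-.039,.006),(.039,.006),(.039,.104),(-.039,.104))]).round(1).tolist(),proj('scene',[place(ST,0,.055,.005)]))
k=sub[y:y+h,x:x+w]
for r in k[::3]: print(''.join('#' if v else '.' for v in r))
E
```

```text
t 26.7 local [-0.0025 -0.1197  0.0967] yaw 0.617 F [ 2.2 -3.8 -1.7] w 0.01 25.0 q6 1.97
grey px 323 bbox 180 249 195 269 mean 201.06811145510835 215.22910216718267
model glass quad [[199.1, 232.2], [205.8, 252.4], [213.6, 235.3], [206.4, 214.5]] [[206.06081243 233.68139266]]
#####################################...............................#.
########################..............................................
###########...........................................................
......................................................................
......................................................................
......................................................................
......................................................................
......................................................................
...........................##.........................................
.........................#..##........................................
.........................#...##.......................................
.......................##....#.#...........
[... 250 characters left out ...]
..............##......###....................................
.........................##..#.#......................................
.........................##..##.......................................
..........................###.........................................
...........................#..........................................
......................................................................
......................................................................
......................................................................
......................................................................
...........................................................###........
```

servo_tool:
  series:
    - [[0,0,-15,0],[0,0,-28,0],[0,0,-32,0],[0,0,-30,0],[0,0,-25,0],[0,0,0,0.124],[0,0,0,0.124],[0,0,0,0.124],[0,0,0,0.124],[0,0,0,0.124]]

```text
t: 27.53
eef_pos: [0.5127, -0.0816, 0.2258]
ee_rot: [-3.141, 0.002, -0.009]
force: [-0.1, -0.1, -3.3]
width: 0.01
gripper_force: 25.0
```

servo_tool:
  series:
    - [[0,0,0,0.124],[0,0,0,0.124],[0,0,0,0.124],[0,0,0,0.124],[0,0,0,0.124],[0,0,0,0.124],[0,0,0,0.124],[0,0,0,0.124],[0,0,0,0.124],[0,0,0,0.124]]

```text
t: 28.37
eef_pos: [0.5127, -0.0816, 0.2257]
ee_rot: [3.14, 0.002, -1.249]
force: [0.2, -0.4, -3.4]
width: 0.0099
gripper_force: 25.0
```

servo_tool:
  series:
    - [[0,0,0,0.124],[0,0,0,0.124],[0,0,0,0.124],[0,0,0,0.124],[0,0,0,0.124],[0,0,0,0.124],[0,0,0,0.124],[0,0,0,0.124],[0,0,0,0.124],[0,0,0,0.124]]

```text
t: 29.2
eef_pos: [0.5127, -0.0816, 0.2257]
ee_rot: [3.14, -0.001, -2.489]
force: [1.2, -0.1, -3.0]
width: 0.01
gripper_force: 25.0
```

servo_tool:
  series:
    - [[0,0,0,0.02],[0,0,0,0.02],[0,0,15,0],[0,0,25,0],[0,0,27,0],[0,0,25,0],[0,0,20,0],[0,0,14,0],[0,0,0,0],[0,0,0,0]]

```text
t: 30.03
eef_pos: [0.5132, -0.0822, 0.0998]
ee_rot: [3.141, -0.002, -2.52]
force: [-0.3, 0.5, -2.3]
width: 0.0096
gripper_force: 25.0
```

```bash
python3 - <<'E'
from h import *
local(RK)
E
```

```text
t 30.0333 local [-0.003  -0.1203  0.0998] yaw -2.52 F [-0.3  0.5 -2.3] w 0.0096 25.0 q6 -1.17
```

servo_tool:
  series:
    - [[0,0,1,0],[0,0,1,0],[0,0,1,0],[0,0,0,0],[0,0,0,0],[0,0,0,0],[0,0,0,0],[0,0,0,0],[0,0,0,0],[0,0,0,0]]

```text
t: 30.87
eef_pos: [0.5139, -0.0821, 0.0977]
ee_rot: [-3.141, 0.0, -2.523]
force: [1.2, -0.7, -1.0]
width: 0.0098
gripper_force: 25.0
```

servo_tool:
  series:
    - [[0,0,0,0],[0,0,0,0],[0,2,0,0],[0,3,0,0],[0,3,0,0],[0,3,0,0],[0,3,0,0],[0,3,0,0],[0,3,0,0],[0,0,0,0]]
  claw: 0.4

```text
t: 31.7
eef_pos: [0.5017, -0.0654, 0.0976]
ee_rot: [3.141, 0.0, -2.522]
force: [-0.1, -0.0, -0.5]
width: 0.0262
gripper_force: 0.2
```

servo_tool:
  series:
    - [[0,0,0,0],[0,2,0,0],[0,3,0,0],[0,3,0,0],[0,3,0,0],[0,3,0,0],[0,3,0,0],[0,2,0,0],[0,0,0,0],[0,0,0,0]]
  claw: -1

```text
t: 32.53
eef_pos: [0.4911, -0.0502, 0.0977]
ee_rot: [-3.141, 0.0, -2.522]
force: [0.4, -0.7, -0.4]
width: 0.0852
gripper_force: 0.0
```

servo_tool:
  series:
    - [[0,0,-15,0],[0,0,-25,0],[0,0,-25,0],[0,0,-25,0],[0,0,-20,0],[0,30,-10,0],[0,35,0,0],[0,35,0,0],[0,30,0,0],[0,0,0,0]]

```text
t: 33.37
eef_pos: [0.4136, 0.0581, 0.218]
ee_rot: [3.141, 0.002, -2.52]
force: [-0.3, -0.3, 0.2]
width: 0.0877
gripper_force: 0.0
```

```bash
python3 - <<'E'
from h import *
local(RK)
im=snap('scene','s8')
for n in ('red_mark','panel_a_center'):
    for r in recognise('scene',n): print(n,np.round(r['position'],4),round(r['conf'],2))
hsv=cv2.cvtColor(im,cv2.COLOR_RGB2HSV).astype(int); g=((hsv[:,:,1]<60)&(hsv[:,:,2]>70))
red=((hsv[:,:,0]<6)|(hsv[:,:,0]>174))&(hsv[:,:,1]>140)&(hsv[:,:,2]>60)
for P,y0,nm in ((RK,.12,'L'),(RK,-.12,'R'),(ST,0,'S')):
    q=proj('scene',[place(P,y0+a,v,.005) for a,v in ((-.045,.0),(.045,.0),(.045,.11),(-.045,.11))])
    m=np.zeros(g.shape,np.uint8); cv2.fillPoly(m,[np.int32(q.round())],1); ring=cv2.dilate(m,np.ones((7,7)))-cv2.dilate(m,np.ones((3,3)))
    ys,xs=np.nonzero(g&(cv2.dilate(m,np.ones((9,9)))>0)); print(nm,'area',m.sum(),'grey in',(g&(m>0)).sum(),'red in',(red&(m>0)).sum(),'grey ring',(g&(ring>0)).sum(),'mean',xs.mean().round(1),ys.mean().round(1),'model',q.mean(0).round(1),'bbox',xs.min(),xs.max(),ys.min(),ys.max(),'mbox',q.min(0).round(0),q.max(0).round(0))
E
```

```text
t 33.3667 local [-0.1751 -0.1202  0.218 ] yaw -2.52 F [-0.3 -0.3  0.2] w 0.0877 0.0 q6 -1.56
red_mark [ 0.547  -0.3492  0.095 ] 0.72
panel_a_center [ 0.5064 -0.0603  0.0884] 0.84
panel_a_center [ 0.2242 -0.3158  0.0059] 0.69
L area 828 grey in 503 red in 0 grey ring 0 mean 353.1 246.9 model [351.2 246.1] bbox 339 368 230 264 mbox [334. 225.] [369. 267.]
R area 684 grey in 421 red in 0 grey ring 2 mean 294.6 203.2 model [293.1 203.3] bbox 283 307 179 221 mbox [279. 183.] [308. 223.]
S area 408 grey in 132 red in 115 grey ring 0 mean 207.9 234.4 model [206.3 233.6] bbox 201 214 217 252 mbox [198. 212.] [215. 255.]
```

```bash
python3 - <<'E'
from h import *
np.set_printoptions(precision=1,suppress=True)
im={c:snap(c,'9'+c) for c in ('scene','top')}
for c in im:
    hsv=cv2.cvtColor(im[c],cv2.COLOR_RGB2HSV).astype(int); g=((hsv[:,:,1]<70)&(hsv[:,:,2]>60))
    for P,y0,nm in ((RK,.12,'L'),(RK,-.12,'R'),(ST,0,'S')):
        def q(lean):
            s,k=np.sin(np.radians(lean)),np.cos(np.radians(lean)); return proj(c,[loc(P,-v*s+.005*k,y0+a,.032+v*k+.005*s) for a,v in ((-.039,.008),(.039,.008),(.039,.104),(-.039,.104))])
        m=np.zeros(g.shape,np.uint8); cv2.fillPoly(m,[np.int32(q(28).round())],1); m=cv2.dilate(m,np.ones((13,13)))
        n,lab,st,ce=cv2.connectedComponentsWithStats(cv2.morphologyEx((g&(m>0)).astype(np.uint8),cv2.MORPH_CLOSE,np.ones((5,5))))
        i=1+st[1:,4].argmax() if n>1 else 0
        o=[]
        if i:
            h=np.zeros_like(m); pts=np.argwhere(lab==i)[:,::-1].astype(np.int32); cv2.fillPoly(h,[cv2.convexHull(pts)],1)
            for L in (8,14,18,22,25,28,31,34):
                f=np.zeros_like(m); cv2.fillPoly(f,[np.int32(q(L).round())],1); o.append((L,round(float((f&h).sum()/(f|h).sum()),2)))
        print(c,nm,st[i].tolist(),o)
E
```

```text
scene L [338, 230, 31, 36, 589] [(8, 0.45), (14, 0.59), (18, 0.64), (22, 0.71), (25, 0.76), (28, 0.84), (31, 0.83), (34, 0.81)]
scene R [283, 187, 25, 35, 492] [(8, 0.38), (14, 0.49), (18, 0.59), (22, 0.67), (25, 0.75), (28, 0.81), (31, 0.84), (34, 0.85)]
scene S [201, 217, 14, 36, 219] [(8, 0.0), (14, 0.14), (18, 0.27), (22, 0.44), (25, 0.59), (28, 0.73), (31, 0.77), (34, 0.75)]
top L [277, 112, 29, 22, 290] [(8, 0.0), (14, 0.2), (18, 0.43), (22, 0.69), (25, 0.75), (28, 0.7), (31, 0.6), (34, 0.52)]
top R [323, 180, 34, 29, 595] [(8, 0.0), (14, 0.13), (18, 0.24), (22, 0.34), (25, 0.43), (28, 0.51), (31, 0.57), (34, 0.65)]
top S [454, 190, 1, 1, 1] [(8, 0.0), (14, 0.0), (18, 0.0), (22, 0.0), (25, 0.01), (28, 0.01), (31, 0.0), (34, 0.0)]
```

```bash
python3 -c "
from h import *
print(ticket.job_done())"
```

```text
the job is handed in; nothing more can be done
None
```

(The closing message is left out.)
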